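Slide a headstock blank under a saw guide

TASK

Push the walnut headstock blank along the bench, without lifting or tipping it, in under the low blue bridge of the saw guide from its open side until its leading edge rests square against the brass stop beyond the bridge. Leave the glue jar, the varnish tin and the cork sanding block where they are.

Things in the scene. Friction and masses are not known exactly. Their poses are not given: they have to be found in the camera images.
- blank: Loose dark walnut plate with a thin pale centre line along its x axis, 120 mm long (x) by 100 mm wide (y) by 18 mm thick, about 0.15 kg, lying flat on the bench in front of the jig. Origin: centre of its underside; z up. It slides on the bench under a push of 1 to 3 N.
- jig: Blue saw guide fixed to the bench. Origin on the bench under the middle of the bridge; the blank goes in along the jig's +x (open side: -x). Two posts at y = 60 to 84 and -60 to -84 mm, x = -20 to 20 mm, 62 mm high with bolts, carry the bridge: underside 22 mm, top 50 mm above the bench, a 4 mm saw slot along its middle. The dark sheet under it is flush, no obstacle.
- mouth (a point): Centre of the bridge's opening on its open side, 20 mm before the jig's origin and 11 mm above the bench. The opening is 120 mm wide and 22 mm high, 40 mm deep. Axes as the jig's.
- stop (a point): Middle of the near face of the brass stop, 8 mm above the bench, 40 mm beyond the jig's origin; the stop is 16 mm high, 150 mm long along the jig's y and fixed. With the blank seated, the blank's centre is 60 mm before this point and 60 mm of the blank still sticks out of the bridge on the open side.
- glue_jar: Bystander: loose white jar with red lid, 60 mm across, 85 mm high, standing beside the jig. Origin: centre of its underside.
- varnish_tin: Bystander: loose metal tin with blue label, 60 mm across, 75 mm high, standing beside the jig. Origin: centre of its underside.
- sanding_block: Bystander: loose cork block 40 x 90 x 30 mm lying behind the stop. Origin: centre of its underside; its long side is its y axis.
Things that resemble listed ones, but are neither listed nor needed, are in the scene too. There is more than one size of the blank; the job needs the smaller. Several things look just like the jig: the one meant starts nearest to the robot's base.

How it is judged:
On the way:
1. the blank's leading edge has gone in under the bridge, flat on the bench (x of blank in the frame of jig above -0.07 m and y of blank in the frame of jig between -0.02 and 0.02 m and height (world z) of blank below 0.004 m), for 0.1 s.
At the end, for the whole second after the job is handed in: The blank lies flat and still on the bench under the bridge, between the posts, its leading edge within 4 mm of the stop and square to it within 0.06 rad; jar, tin and sanding block within 15 mm of where they were (x of blank in the frame of jig between -0.024 and -0.016 m and y of blank in the frame of jig between -0.013 and 0.013 m and angle between the x axis of blank and the x axis of jig, either way round below 0.06 rad and angle between blank's own z axis and vertical below 0.03 rad and height (world z) of blank below 0.003 m and linear speed of blank below 0.01 m/s and distance of each of glue_jar, varnish_tin, sanding_block from where it was at the start of the episode below 0.015 m); the robot touches nothing.
It fails at once if the blank is lifted more than 6 mm off the bench (height (world z) of blank above 0.006 m).
It fails at once if the blank is tipped more than 0.1 rad (angle between blank's own z axis and vertical above 0.1 rad).
It fails at once if the glue jar is pushed away or knocked over (distance of glue_jar from where it was at the start of the episode above 0.015 m or angle between glue_jar's own z axis and vertical above 0.3 rad).
It fails at once if the varnish tin is pushed away or knocked over (distance of varnish_tin from where it was at the start of the episode above 0.015 m or angle between varnish_tin's own z axis and vertical above 0.3 rad).
It fails at once if the sanding block is pushed away (distance of sanding_block from where it was at the start of the episode above 0.015 m).
It also fails if it takes over 72 s, if anything falls off the work surface, if the arm or the gripper's body presses on something with over 40 N, if the wrist force passes 120 N, or if a joint passes its speed limit or range.

ROBOT

A 7-joint arm with a two-finger parallel gripper is mounted at the origin on the work surface. World frame = base frame: x ahead of the robot, y to its left, z up, the work surface at z = 0. Lengths are in m, angles in rad, forces in N, time in s.
With the tool pointing down it reaches from about 0.4 to 0.85 m from the base axis. Payload 4.5 kg.
Tool frame: the origin (TCP) lies midway between the tips of the shut fingers; the grasp point (between the pads) lies 19 mm behind it; z points along the fingers, y is the line along which they close (so a half turn about z gives the same grasp; the last joint's range is limited). The gripper opens to 88 mm and grips with 3 to 60 N. Pads are 18 mm wide; open, the fingers measure 123 mm over their backs; the gripper's body (75 mm by 187 mm) begins 45 mm behind the grasp point.
Start: joints at [1.245, 0.689, -0.195, 1.565, 0.157, 0.902, -0.215], TCP at [0.22, -0.585, 0.239] pointing down, gripper open.
Joint ranges: [-3.01, 3.01], [-0.46, 2.08], [-1.47, 1.51], [0.13, 2.56], [-1, 4.14], [0.04, 2.09], [-2.66, 2.66]. Speed limits (rad/s): [2.57, 2.57, 3.14, 3.14, 3.14, 3.14, 3.14].

INTERFACE

Orientations are given as a unit quaternion [x, y, z, w].
In Python, from plant import r gives the robot as it stands. The module is installed in compiled form; this text tells all that it offers.
- The arm moves only by the tool step_arm, never from a script. Its argument "series" is a list of rows, each a list of 7 numbers: the shift along the world's x, y, z in mm, then the turn, a rotation vector about the world's x, y, z in rad, then the closure, from 0 (fully open) to 1 (shut). A call has 1 to 20 rows; each row shifts and turns the commanded pose from where the row before left it; what a row does not reach is not made up. A row lasts 1/10 s, in which the tool goes at most 50 mm and 8.59 degrees, less where a joint would pass 70% of its speed; a pose out of reach is approached as far as the arm can. A call is refused whole if a number of a shift passes 50 or a number of a turn 0.15, either way. A call with a gripper value outside its range is refused whole. The fingers move at their own pace and stop on an object; "force" is the grip in N (left out, the last holds). Time passes only in rows, so rows that do not move let the fingers close. It gives the time, the measured TCP pose, the force, the opening and the grip force at its end, in the units of the state.
- r.get_state(): the state, without advancing time (a new reading comes with each control period).
- r.snapshot(name): name is "scene" or "side" or "wrist"; returns (picture, depth): 400x640x3 uint8, blue, green, red; 400x640 float32, m along the optical axis (not along the pixel's ray), 0 where there is no reading.
- r.get_calibration(name): a dict with "intrinsics" (3x3 intrinsics, pixels), "pose" (4x4, takes a point from camera to world coordinates). Camera axes: x right, y up, looking along -z (the intrinsics and any distortion apply to the point x, -y, -z); pixel columns grow to the right and rows downward; lengths in m; the calibration is good to about 2 mm. A picture is of the moment at which its call begins: read the wrist's pose just before it. get_calibration takes no time and is no camera call; for the wrist camera it gives the pose at the moment of the call.
- r.finish_job(): hands the job in; it is judged then, once.
The state is a dict: "clock": time; "q": joint angles; "qd": joint speeds; "joint_torque": joint torques, N m; "tool_pos": TCP position; "eef_rot": TCP orientation; "contact_force": force on the tool from outside, world axes, zero at the start; "moment": the same for the moment, N m; "opening": opening from 0.0 (shut) to 1.0 (fully open); "finger_force": force on a finger pad.
Only numpy, scipy, OpenCV 4.12 (cv2) and the standard library are available. Lean on these libraries where they do the work, as an engineer would, in place of code of your own. Each camera call takes 0.05 s, during which the arm holds its last target. There are 200 camera calls.

## Working session

There is one attempt and no reset: what is moved stays moved. The work goes in short steps, Python scripts to look and compute and a tool call to move; the robot and the scene stay as the last step left them, time stands still between calls to the robot, and variables do not carry over. Pictures are saved under pics/ and viewed, at most 10 in all, crops included, and the job is handed in when it is done.

Besides the shell and the picture viewer there is one more tool, called after "Request:" as name(argument=value, ...), one argument or row to a line, values as JSON. step_arm: Moves the arm, as the interface text tells. Its arguments: {"type":"object","properties":{"series":{"type":"array"},"force":{"type":"number"}},"required":["series"]}

```bash
mkdir -p pics
cat > h.py <<'E'
import numpy as np, cv2
from plant import r
def snap(n,f=None):
    c=r.get_calibration(n); im,d=r.snapshot(n)
    if f: cv2.imwrite('pics/'+f,im)
    np.savez('last_'+n+'.npz',im=im,d=d,K=c['intrinsics'],P=c['pose'])
    return im,d,np.array(c['intrinsics']),np.array(c['pose']),c
def cloud(d,K,P):
    v,u=np.mgrid[:d.shape[0],:d.shape[1]]
    p=np.stack([(u-K[0,2])/K[0,0]*d,-(v-K[1,2])/K[1,1]*d,-d],-1)
    w=p@P[:3,:3].T+P[:3,3]; w[d==0]=np.nan
    return w
E
python3 - <<'E'
from h import *
for n in('scene','side'):
    im,d,K,P,c=snap(n,n+'1.png'); print(n,list(c),K.tolist(),P.round(3).tolist(),{k:v for k,v in c.items() if k not in('intrinsics','pose')}, d.min(),d.max())
print(r.get_state())
E
```

```text
scene ['intrinsics', 'pose'] [[413.321566313912, 0.0, 316.2527859878101], [0.0, 413.321566313912, 197.21355722575777], [0.0, 0.0, 1.0]] [[0.805, -0.411, 0.427, 1.007], [0.593, 0.533, -0.604, -0.548], [0.021, 0.74, 0.673, 0.767], [0.0, 0.0, 0.0, 1.0]] {} 0.0 3.912179
side ['intrinsics', 'pose'] [[457.65404509383444, 0.0, 324.7229532779979], [0.0, 457.65404509383444, 192.9153792056287], [0.0, 0.0, 1.0]] [[-0.99, 0.082, -0.114, 0.406], [-0.14, -0.633, 0.761, 0.998], [-0.01, 0.77, 0.638, 0.778], [0.0, 0.0, 0.0, 1.0]] {} 0.0 3.3875391
{'clock': 0.1, 'q': array([ 1.24481559,  0.68989107, -0.19454535,  1.56621385,  0.15727881,
        0.90252342, -0.21511382]), 'qd': array([ 0.00011124, -0.00202514,  0.00058523, -0.00299187,  0.00136505,
       -0.00032533,  0.0005947 ]), 'joint_torque': array([-2.57503154e-03, -5.28497565e+01, -1.27137557e+00, -1.53835344e+01,
       -5.25578053e-02,  2.03057585e-03,  5.80077017e-05]), 'tool_pos': array([ 0.21982074, -0.58446513,  0.2380035 ]), 'eef_rot': array([ 9.83857109e-01,  1.78953940e-01, -1.91833906e-04, -8.00235067e-04]), 'contact_force': array([-0.1544623 , -0.05198469,  0.65619297]), 'moment': array([ 0.00698565,  0.00453639, -0.00429324]), 'finger_force': 0.0, 'opening': 0.995765443620757}
```

View pics/scene1.png

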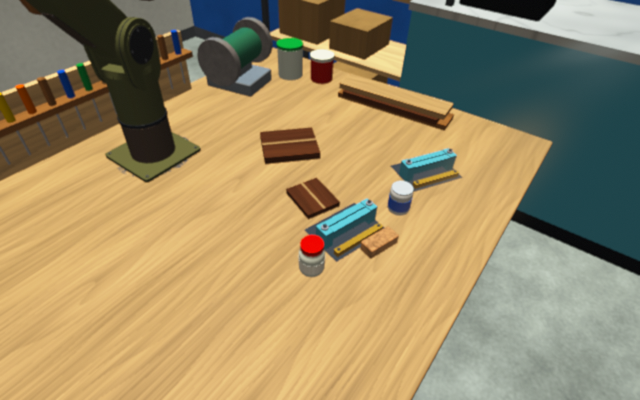

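View pics/side1.png

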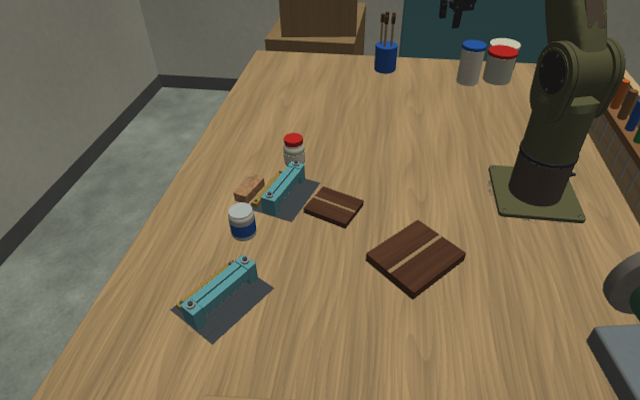

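The scene view shows the small blank at (313,197), the nearer jig at (345,222), the jar at (312,255), the tin at (400,197) and the cork at (380,241). The side view shows the small blank at (335,206), the jig at (283,188), the jar at (293,150), the tin at (242,221) and the cork at (249,188). The large blank and the farther jig are decoys.

```bash
cat > m.py <<'E'
from h import *
def rect(mask,im,d,K,P,z,win):
    # contours of mask -> rays onto plane z
    x0,y0,x1,y1=win; m=np.zeros_like(mask); m[y0:y1,x0:x1]=mask[y0:y1,x0:x1]
    m=cv2.morphologyEx(m,cv2.MORPH_CLOSE,np.ones((5,5),np.uint8))
    cs,_=cv2.findContours(m,cv2.RETR_EXTERNAL,cv2.CHAIN_APPROX_NONE); c=max(cs,key=cv2.contourArea)[:,0].astype(float)
    return ray(c,K,P,z)
def ray(c,K,P,z):
    c=np.atleast_2d(c)
    q=np.c_[(c[:,0]-K[0,2])/K[0,0],-(c[:,1]-K[1,2])/K[1,1],-np.ones(len(c))]@P[:3,:3].T
    return P[:3,3]+q*((z-P[2,3])/q[:,2])[:,None]
def show(name,p):
    (c,s,a)=cv2.minAreaRect((p[:,:2]*1000).astype(np.float32)); print(name,np.round(c,1),np.round(s,1),round(a,2))
E
python3 - <<'E'
from m import *
W={'scene':dict(blank=(280,172,345,220),jig=(310,193,385,245),jig2=(395,145,462,182),stop=(330,222,388,255),cork=(358,226,402,258),jar=(296,235,330,278),tin=(385,178,416,215)),
'side':dict(blank=(300,182,368,230),jig=(258,158,310,216),jig2=(178,250,262,332),stop=(245,165,290,212),cork=(230,172,268,203),jar=(280,132,308,168),tin=(225,202,260,242))}
for n in W:
    z=np.load(f'last_{n}.npz'); im,d,K,P=[z[k] for k in('im','d','K','P')]
    w=cloud(d,K,P); hsv=cv2.cvtColor(im,cv2.COLOR_BGR2HSV)
    for k,(x0,y0,x1,y1) in W[n].items():
        p=w[y0:y1,x0:x1].reshape(-1,3); h=hsv[y0:y1,x0:x1].reshape(-1,3).astype(int)
        ok=~np.isnan(p[:,0])
        zr=dict(blank=(.013,.03),jig=(.044,.056),jig2=(.044,.056),stop=(.011,.021),cork=(.024,.036),jar=(.075,.1),tin=(.065,.09))[k]
        ok&=(p[:,2]>zr[0])&(p[:,2]<zr[1])
        if 'jig' in k: ok&=(abs(h[:,0]-95)<12)&(h[:,1]>90)
        if k=='stop': ok&=(abs(h[:,0]-24)<8)&(h[:,1]>150)
        q=p[ok]
        if len(q)>5: print(n,k,len(q),'zmed',np.median(q[:,2]).round(4),end=' '); show('',q)
        else: print(n,k,'few',len(q))
E
```

```text
scene blank 1093 zmed 0.016  [516.8 127.9] [103.  121.9] 68.96
scene jig 741 zmed 0.0483  [652.5  87.9] [167.7  43.8] 73.91
scene jig2 438 zmed 0.0476  [710.7 433.1] [167.3  43. ] 59.34
scene stop 298 zmed 0.0141  [697.5  75.4] [149.3  17.5] 74.18
scene cork 476 zmed 0.0278  [746.4  92.8] [90.7 41.3] 72.83
scene jar 397 zmed 0.0832  [653.8 -60.5] [51.9 52.4] 60.74
scene tin 275 zmed 0.0726  [719.8 241. ] [54.  54.6] 12.51
side blank 1303 zmed 0.0181  [514.7 130.8] [105.1 122. ] 68.5
side jig 547 zmed 0.0499  [650.2  95.5] [168.9  39.9] 74.11
side jig2 1187 zmed 0.05  [707.4 441.9] [165.   39.6] 59.4
side stop 32 zmed 0.0157  [695.3  89.6] [129.6  10.3] 73.33
side cork 366 zmed 0.0298  [719.9 106.6] [98.6 96.9] 72.66
side jar 205 zmed 0.0843  [652.9 -55.9] [54.8 52. ] 77.83
side tin 370 zmed 0.0747  [717.3 245.1] [53.7 55.3] 1.61
```

Request:
step_arm(
  series=[
    [33,36,0,0,0,0.132,0.4],
    [33,36,0,0,0,0.132,0.4],
    [33,36,0,0,0,0.132,0.4],
    [33,36,0,0,0,0.132,0.4],
    [33,36,0,0,0,0.132,0.4],
    [33,36,0,0,0,0.132,0.4],
    [33,36,0,0,0,0.132,0.4],
    [33,36,0,0,0,0.132,0.4],
    [6,41,0,0,0,0.132,0.4],
    [6,41,0,0,0,0.132,0.4],
    [6,41,0,0,0,0.132,0.4],
    [6,41,0,0,0,0.132,0.4],
    [6,41,0,0,0,0.132,0.4],
    [6,41,0,0,0,0.132,0.4],
    [-18,40,0,0,0,0.132,0.4],
    [-18,40,0,0,0,0.132,0.4],
    [-18,40,0,0,0,0.132,0.4],
    [-18,40,0,0,0,0.132,0.4],
    [-18,40,0,0,0,0.127,0.4],
  ],
)

```text
clock: 2.0
tool_pos: [0.4291, 0.1501, 0.2386]
eef_rot: [0.137, 0.991, -0.0, -0.0]
contact_force: [0.4, 1.0, -0.7]
opening: 0.603
finger_force: 0.0
```

Run:
```python
from m import *
from scipy.spatial.transform import Rotation as R
s=r.get_state(); print(s['tool_pos'],s['q'].round(2),s['opening'],R.from_quat(s['eef_rot']).as_matrix().round(3)[:,1:].tolist(),s['contact_force'])
z=np.load('last_side.npz'); w=cloud(z['d'],z['K'],z['P'])[215:300,362:470].reshape(-1,3)
show('big',w[(w[:,2]>.012)&(w[:,2]<.04)])
im,d,K,P,c=snap('wrist','w1.png')
```

```text
[0.42911679 0.15010104 0.2386071 ] [ 0.1   0.58 -0.85  2.04  0.62  0.79  0.18] 0.6028959189770007 [[0.27, -0.0], [0.963, -0.0], [-0.0, -1.0]] [ 0.39375673  0.95079301 -0.70359263]
big [311.3 279.7] [176.5 144.9] 47.24
```

View pics/w1.png

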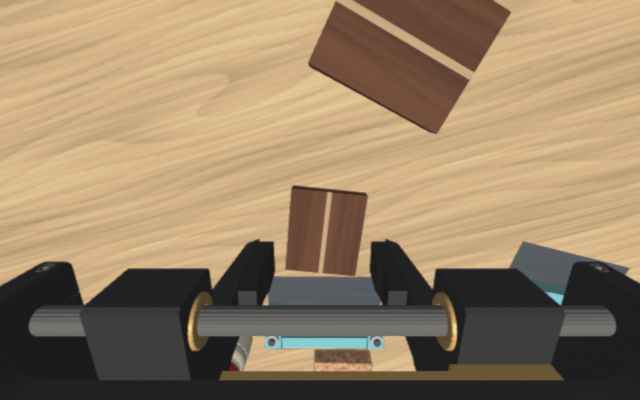

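The wrist view shows the small blank whole at (327,231), slightly rotated, its leading edge at row 275 close to the jig bridge (rows 300-348, bolts at (271,341) and (377,341)). The large blank at (415,60) is well clear.

```bash
cat >> m.py <<'E'
def blank(n,win=None):
    # top-face points from depth, mask by dark colour & height
    z=np.load(f'last_{n}.npz'); im,d,K,P=[z[k] for k in('im','d','K','P')]
    w=cloud(d,K,P); x0,y0,x1,y1=win; p=w[y0:y1,x0:x1].reshape(-1,3); c=im[y0:y1,x0:x1].reshape(-1,3).astype(int)
    print(n,'zmax',np.nanpercentile(p[:,2],99).round(4)); return p,c
E
python3 - <<'E'
from m import *
p,c=blank('wrist',(275,178,380,276)); q=p[(p[:,2]>.011)&(p[:,2]<.03)]; show('blank',q); print(np.median(q[:,2]))
z=np.load('last_wrist.npz'); 
b=ray(np.array([[271,341],[377,341]]),z['K'],z['P'],.062); print('bolts',b.round(4))
v=b[1]-b[0]; a=np.degrees(np.arctan2(v[1],v[0])); print(a)
E
```

```text
wrist zmax 0.2548
blank [514.1 128.2] [100.1 120.9] 68.2
0.018338643541209176
bolts [[0.6278 0.0216 0.062 ]
 [0.6667 0.1599 0.062 ]]
74.2677123633535
```

Request:
step_arm(
  series=[
    [-7,5,-30,0,0,0,0.4],
    [0,0,-45,0,0,0,0.4],
    [0,0,-45,0,0,0,0.4],
    [0,0,-45,0,0,0,0.4],
    [0,0,-30,0,0,0,0.4],
    [0,0,-20,0,0,0,0.4],
    [0,0,-10,0,0,0,0.4],
    [0,0,-6,0,0,0,0.4],
    [0,0,0,0,0,0,0.4],
    [0,0,0,0,0,0,0.4],
  ],
)

```text
clock: 3.05
tool_pos: [0.4231, 0.1539, 0.0077]
eef_rot: [0.139, 0.99, 0.0, -0.0]
contact_force: [-0.1, 0.3, 0.1]
opening: 0.601
finger_force: 0.0
```

Request:
step_arm(
  series=[
    [4.8,-1.36,0,0,0,0,0.4],
    [4.8,-1.36,0,0,0,0,0.4],
    [4.8,-1.36,0,0,0,0,0.4],
    [4.8,-1.36,0,0,0,0,0.4],
    [4.8,-1.36,0,0,0,0,0.4],
    [4.8,-1.36,0,0,0,0,0.4],
    [4.8,-1.36,0,0,0,0,0.4],
    [4.8,-1.36,0,0,0,0,0.4],
    [4.8,-1.36,0,0,0,0,0.4],
    [4.8,-1.36,0,0,0,0,0.4],
    [4.8,-1.36,0,0,0,0,0.4],
    [4.8,-1.36,0,0,0,0,0.4],
    [0,0,0,0,0,0,0.4],
  ],
)

```text
clock: 4.35
tool_pos: [0.4817, 0.1373, 0.0078]
eef_rot: [0.14, 0.99, 0.0, 0.001]
contact_force: [-0.1, -0.3, -0.5]
opening: 0.603
finger_force: 0.0
```

Run:
```python
from h import *
s=r.get_state();print(s['tool_pos'])
a=snap('scene')[0];b=snap('side')[0]
cv2.imwrite('pics/p2.png',np.hstack([cv2.resize(a[130:290,240:440],(400,320)),cv2.resize(b[130:290,210:410],(400,320))]))
```

```text
[0.48172602 0.13732233 0.00782769]
```

View pics/p2.png

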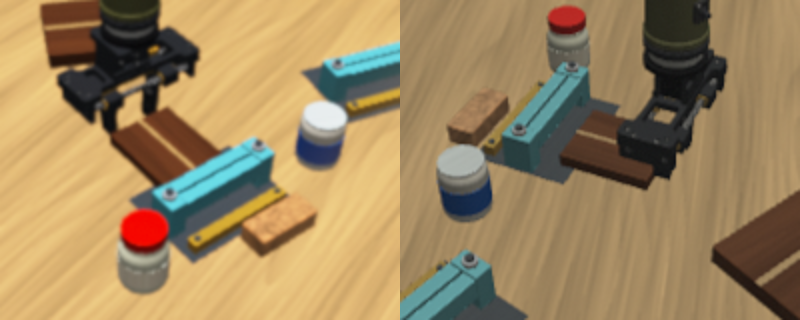

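The picture shows the fingers behind the blank and the blank near the mouth, roughly square; scene blank at about (323,204) in full-image pixels.

```bash
cat > jf.py <<'E'
from m import *
O=np.array([649.5,91.5]); a=np.radians(-15.75); ex=np.array([np.cos(a),np.sin(a)]); ey=np.array([-ex[1],ex[0]])
def look(n,win):
    p,c=blank(n,win); hsv=cv2.cvtColor(c.astype(np.uint8)[None],cv2.COLOR_BGR2HSV)[0].astype(int)
    k=(p[:,2]>.013)&(p[:,2]<.022)
    q=p[k,:2]*1000-O; J=np.c_[q@ex,q@ey]
    r_=cv2.minAreaRect(J.astype(np.float32)); print(n,np.round(r_[0],1),np.round(r_[1],1),round(r_[2],2),'x',np.percentile(J[:,0],[.5,99.5]).round(1),'y',np.percentile(J[:,1],[.5,99.5]).round(1))
E
python3 - <<'E'
from jf import *
look('scene',(293,182,354,214)); look('side',(288,182,342,226))
E
```

```text
scene zmax 0.0805
scene [-111.3    4.6] [141.1 101.9] 0.19 x [-171.3  -42.4] y [-45.   54.5]
side zmax 0.1164
side [-84.6  22.2] [101.8 163.3] 47.47 x [-175.7  -43.4] y [-41.6  58.5]
```

Run:
```python
from jf import *
for n,bw,jw in(('scene',(293,182,354,214),(310,193,385,245)),('side',(288,182,342,226),(258,158,310,216))):
    for nm,w,zr in(('blank',bw,(.013,.022)),('jig',jw,(.044,.056))):
        p,c=blank(n,w); h=cv2.cvtColor(c.astype(np.uint8)[None],cv2.COLOR_BGR2HSV)[0].astype(int)
        blue=(abs(h[:,0]-95)<12)&(h[:,1]>90)
        k=(p[:,2]>zr[0])&(p[:,2]<zr[1])&(blue if nm=='jig' else ~blue)
        q=p[k,:2]*1000-O; J=np.c_[q@ex,q@ey]
        if nm=='blank': J=J[J[:,0]<-50]
        print(nm,len(J),np.percentile(J[:,1],[0,1,99,100]).round(1), np.percentile(J[:,0],[1,99]).round(1))
        if nm=='blank':
            # edge slopes: y extremes by x bins
            for x in range(-165,-50,15):
                b=J[abs(J[:,0]-x)<8]; print(x,b[:,1].min().round(1),b[:,1].max().round(1)) if len(b)>5 else 0
```

```text
scene zmax 0.0805
blank 997 [-46.4 -44.5  53.7  55.6] [-166.9  -51.8]
-165 -44.5 51.7
-150 -45.5 55.4
-135 -45.9 55.0
-120 -46.4 54.7
-105 -45.0 53.9
-90 -44.8 55.6
-75 -41.5 54.6
-60 -24.3 54.6
scene zmax 0.0837
jig 739 [-86.9 -85.5  73.9  80.3] [-17.1  23.7]
side zmax 0.1164
blank 732 [-45.3 -41.1  58.4  59.7] [-173.6  -50.7]
-165 28.9 57.4
-150 28.9 58.8
-135 27.9 58.5
-120 27.5 58.5
-105 6.8 57.2
-90 -42.8 58.5
-75 -42.3 59.7
-60 -45.3 58.0
side zmax 0.0587
jig 546 [-79.  -75.4  85.2  86.7] [-20.   17.2]
```

Request:
step_arm(
  series=[
    [-14.4,4.1,0,0,0,0,0.4],
    [0,0,30,0,0,0,0.4],
    [0,0,30,0,0,0,0.4],
    [22.7,17.8,0,0,0,0,0.4],
    [22.7,17.8,0,0,0,0,0.4],
    [22.7,17.8,0,0,0,0,0.4],
    [22.7,17.8,0,0,0,0,0.4],
    [22.7,17.8,0,0,0,0,0.4],
    [0,0,0,0,0,0,0.4],
    [0,0,-25,0,0,0,0.4],
    [0,0,-25,0,0,0,0.4],
    [0,0,-10,0,0,0,0.4],
    [0,0,0,0,0,0,0.4],
  ],
)

```text
clock: 5.75
tool_pos: [0.5782, 0.2297, 0.0063]
eef_rot: [0.139, 0.99, -0.001, -0.001]
contact_force: [-0.2, -0.5, -0.4]
opening: 0.597
finger_force: 0.0
```

Request:
step_arm(
  series=[
    [-0.68,-2.41,0,0,0,0,0.4],
    [-0.68,-2.41,0,0,0,0,0.4],
    [-0.68,-2.41,0,0,0,0,0.4],
    [-0.68,-2.41,0,0,0,0,0.4],
    [-0.68,-2.41,0,0,0,0,0.4],
    [-0.68,-2.41,0,0,0,0,0.4],
    [-0.68,-2.41,0,0,0,0,0.4],
    [0,0,0,0,0,0,0.4],
  ],
)

```text
clock: 6.55
tool_pos: [0.575, 0.2132, 0.0077]
eef_rot: [0.139, 0.99, -0.0, -0.0]
contact_force: [-0.6, 0.8, -0.2]
opening: 0.602
finger_force: 0.0
```

Run:
```python
from jf import *
s=r.get_state(); t=s['tool_pos'][:2]*1000-O; print('tcp',t@ex,t@ey,s['contact_force'])
for n in('scene','side'): im=snap(n,n+'3.png')[0]
p,c=blank('scene',(285,175,354,222)); k=(p[:,2]>.013)&(p[:,2]<.022); q=p[k,:2]*1000-O; J=np.c_[q@ex,q@ey]
for x in range(-165,-50,15):
    b=J[abs(J[:,0]-x)<8]; print(x,b[:,1].min().round(1),b[:,1].max().round(1)) if len(b)>5 else 0
cv2.imwrite('pics/p3.png',np.hstack([cv2.resize(np.load('last_'+n+'.npz')['im'][130:290,o:o+200],(400,320)) for n,o in(('scene',240),('side',210))]))
```

```text
tcp -104.77908805615692 96.94419755292864 [-0.64268564  0.79541198 -0.17394104]
scene zmax 0.1123
-165 -44.8 51.2
-150 -45.7 51.6
-135 -46.7 52.4
-120 -46.3 124.4
-105 -45.0 122.8
-90 -46.5 69.1
-75 -45.9 53.9
-60 -46.8 54.7
```

View pics/p3.png

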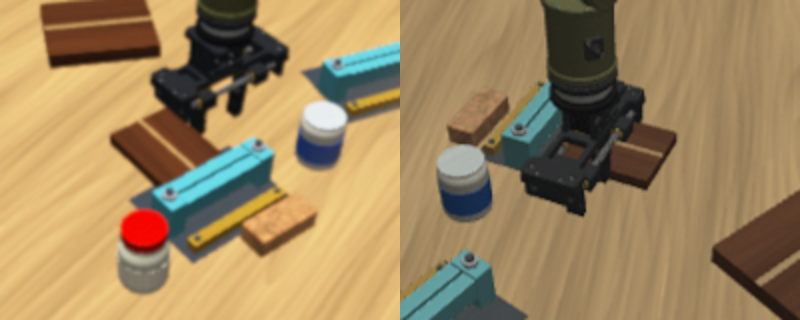

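The picture shows the left finger just beside the blank's +y edge, with the blank hardly moved. I push on a little further.

Request:
step_arm(
  series=[
    [-0.54,-1.92,0,0,0,0,0.4],
    [-0.54,-1.92,0,0,0,0,0.4],
    [-0.54,-1.92,0,0,0,0,0.4],
    [0,0,0,0,0,0,0.4],
  ],
)

```text
clock: 7.05
tool_pos: [0.5733, 0.2078, 0.0077]
eef_rot: [0.139, 0.99, -0.0, -0.0]
contact_force: [-0.9, 0.3, 0.6]
opening: 0.601
finger_force: 0.0
```

```bash
cat > e.py <<'E'
from jf import *
s=r.get_state(); t=s['tool_pos'][:2]*1000-O; print('tcp',t@ex,t@ey,s['contact_force'])
snap('scene')
p,c=blank('scene',(285,175,354,222)); k=(p[:,2]>.013)&(p[:,2]<.022); q=p[k,:2]*1000-O; J=np.c_[q@ex,q@ey]
X=[];Y=[]
for x in range(-155,-50,8):
    b=J[abs(J[:,0]-x)<5]
    if len(b)>5: X.append(x);Y.append(b[:,1].min())
print('lower edge',np.round(Y,1),'slope',np.polyfit(X,Y,1)[0].round(4))
E
python3 e.py
```

```text
tcp -104.88669543147756 91.26357854192531 [-0.85439933  0.31562505  0.56097904]
scene zmax 0.1125
lower edge [-50.4 -50.6 -51.1 -49.8 -50.6 -51.7 -50.2 -51.3 -51.1 -51.1 -50.8 -49.7
 -50.1 -52.1] slope -0.0037
```

Request:
step_arm(
  series=[
    [3.3,11.5,0,0,0,0,0.4],
    [0,0,30,0,0,0,0.4],
    [0,0,30,0,0,0,0.4],
    [-22.3,-15.1,0,0,0,0,0.4],
    [-22.3,-15.1,0,0,0,0,0.4],
    [-22.3,-15.1,0,0,0,0,0.4],
    [-22.3,-15.1,0,0,0,0,0.4],
    [-22.3,-15.1,0,0,0,0,0.4],
    [0,0,0,0,0,0,0.4],
    [0,0,-25,0,0,0,0.4],
    [0,0,-25,0,0,0,0.4],
    [0,0,-10,0,0,0,0.4],
    [0,0,0,0,0,0,0.4],
  ],
)

```text
clock: 8.4
tool_pos: [0.4657, 0.1455, 0.0065]
eef_rot: [0.138, 0.99, -0.0, -0.0]
contact_force: [0.3, -0.2, 0.6]
opening: 0.6
finger_force: 0.0
```

```bash
python3 e.py
```

```text
tcp -191.57631923357258 2.1173594155050637 [ 0.26425011 -0.23955267  0.62712277]
scene zmax 0.0899
lower edge [-51.2 -49.6 -49.8 -49.4 -50.6 -50.1 -51.  -50.8 -50.7 -49.9 -50.7 -50.1
 -52.5 -49.9] slope -0.0066
```

Request:
step_arm(
  series=[
    [4.8,-1.36,0,0,0,0,0.4],
    [4.8,-1.36,0,0,0,0,0.4],
    [4.8,-1.36,0,0,0,0,0.4],
    [4.8,-1.36,0,0,0,0,0.4],
    [4.8,-1.36,0,0,0,0,0.4],
    [4.8,-1.36,0,0,0,0,0.4],
    [4.8,-1.36,0,0,0,0,0.4],
    [4.8,-1.36,0,0,0,0,0.4],
    [4.8,-1.36,0,0,0,0,0.4],
    [4.8,-1.36,0,0,0,0,0.4],
    [4.8,-1.36,0,0,0,0,0.4],
    [4.8,-1.36,0,0,0,0,0.4],
    [4.8,-1.36,0,0,0,0,0.4],
    [4.8,-1.36,0,0,0,0,0.4],
    [4.8,-1.36,0,0,0,0,0.4],
    [4.8,-1.36,0,0,0,0,0.4],
    [4.8,-1.36,0,0,0,0,0.4],
    [0,0,0,0,0,0,0.4],
  ],
)

```text
clock: 10.25
tool_pos: [0.5479, 0.1206, 0.0077]
eef_rot: [0.14, 0.99, 0.0, 0.001]
contact_force: [0.5, -0.1, 0.3]
opening: 0.602
finger_force: 0.0
```

Run:
```python
from jf import *
s=r.get_state(); t=s['tool_pos'][:2]*1000-O; print('tcp',t@ex,t@ey,s['contact_force'])
for n in('scene','side'): snap(n)
cv2.imwrite('pics/p4.png',np.hstack([cv2.resize(np.load('last_'+n+'.npz')['im'][130:290,o:o+200],(400,320),interpolation=cv2.INTER_CUBIC) for n,o in(('scene',240),('side',210))]))
```

```text
tcp -105.63317624430064 0.3953240511998466 [ 0.54447166 -0.12757527  0.3004988 ]
```

View pics/p4.png

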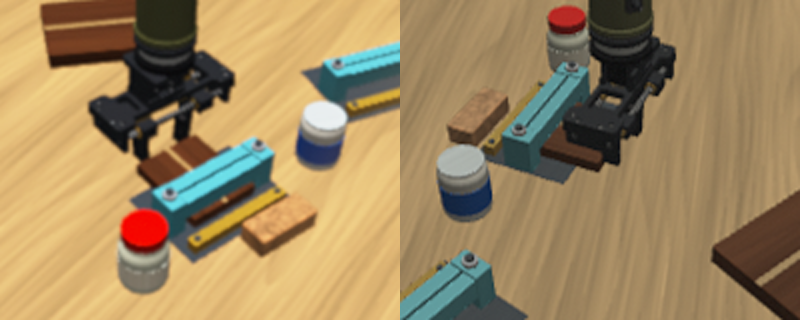

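The blank's leading edge shows beyond the bridge (crop (225,205)), parallel to and short of the brass stop; everything else is in place. I push gently until the force rises.

Request:
step_arm(
  series=[
    [1.92,-0.54,0,0,0,0,0.4],
    [1.92,-0.54,0,0,0,0,0.4],
    [1.92,-0.54,0,0,0,0,0.4],
    [1.92,-0.54,0,0,0,0,0.4],
    [1.92,-0.54,0,0,0,0,0.4],
    [0,0,0,0,0,0,0.4],
  ],
)

```text
clock: 10.95
tool_pos: [0.5569, 0.1182, 0.0077]
eef_rot: [0.139, 0.99, 0.0, 0.0]
contact_force: [0.0, -0.2, 1.0]
opening: 0.601
finger_force: 0.0
```

```bash
cat > g.py <<'E'
from jf import *
s=r.get_state(); t=s['tool_pos'][:2]*1000-O; print('tcp',t@ex,t@ey,s['contact_force'])
snap('scene')
# gap beyond the bridge: brown leading edge vs stop, jig frame from scene depth
z=np.load('last_scene.npz'); w=cloud(z['d'],z['K'],z['P'])[205:256,325:390].reshape(-1,3); h=cv2.cvtColor(z['im'],cv2.COLOR_BGR2HSV)[205:256,325:390].reshape(-1,3).astype(int)
q=w[:,:2]*1000-O; J=np.c_[q@ex,q@ey]
st=(abs(h[:,0]-24)<6)&(h[:,1]>170)&(w[:,2]>.009)&(w[:,2]<.02)&(J[:,0]>30)&(J[:,0]<65)
br=(w[:,2]>.013)&(w[:,2]<.022)&(h[:,2]<130)&((h[:,0]<20)|(h[:,0]>165))&(J[:,0]>10)&(J[:,0]<60)
for y in range(-40,50,10):
    a=J[br&(abs(J[:,1]-y)<5)][:,0]; b=J[st&(abs(J[:,1]-y)<5)][:,0]
    print(y,a.max().round(1) if len(a) else None,(b.min().round(1),b.max().round(1)) if len(b) else None)
E
python3 g.py
```

```text
tcp -96.38387616496316 0.509946461260693 [ 0.00537252 -0.20864106  1.02456171]
-40 35.9 (np.float64(41.8), np.float64(59.4))
-30 35.9 (np.float64(42.2), np.float64(59.0))
-20 35.4 (np.float64(43.3), np.float64(58.8))
-10 35.8 (np.float64(43.0), np.float64(59.5))
0 36.8 (np.float64(42.7), np.float64(58.8))
10 35.9 (np.float64(43.1), np.float64(59.0))
20 36.3 (np.float64(44.0), np.float64(58.4))
30 59.6 (np.float64(42.8), np.float64(59.6))
40 36.9 (np.float64(43.2), np.float64(59.8))
```

Gap is about 7 mm and square.

Request:
step_arm(
  series=[
    [1.44,-0.41,0,0,0,0,0.4],
    [1.44,-0.41,0,0,0,0,0.4],
    [1.44,-0.41,0,0,0,0,0.4],
    [0.96,-0.27,0,0,0,0,0.4],
    [0,0,0,0,0,0,0.4],
  ],
)

```text
clock: 11.5
tool_pos: [0.5619, 0.1168, 0.0077]
eef_rot: [0.139, 0.99, 0.0, 0.0]
contact_force: [0.1, -0.1, 0.1]
opening: 0.595
finger_force: 0.1
```

```bash
python3 g.py
```

```text
tcp -91.11795510341325 0.5385216485511464 [ 0.11833851 -0.08346124  0.09481144]
-40 39.8 (np.float64(39.8), np.float64(58.3))
-30 41.7 (np.float64(38.1), np.float64(60.4))
-20 40.4 (np.float64(40.3), np.float64(60.4))
-10 41.6 (np.float64(39.4), np.float64(59.5))
0 21.2 (np.float64(40.1), np.float64(59.6))
10 41.2 (np.float64(40.5), np.float64(59.3))
20 41.0 (np.float64(40.3), np.float64(58.6))
30 41.1 (np.float64(39.6), np.float64(58.4))
40 40.8 (np.float64(40.2), np.float64(57.8))
```

Request:
step_arm(
  series=[
    [0.96,-0.27,0,0,0,0,0.4],
    [0,0,0,0,0,0,0.4],
  ],
)

```text
clock: 11.75
tool_pos: [0.5627, 0.1165, 0.0077]
eef_rot: [0.139, 0.99, 0.0, 0.0]
contact_force: [-0.3, -0.0, 0.2]
opening: 0.597
finger_force: 0.2
```

Request:
step_arm(
  series=[
    [0.96,-0.27,0,0,0,0,0.4],
    [0,0,0,0,0,0,0.4],
  ],
)

```text
clock: 11.95
tool_pos: [0.5637, 0.1163, 0.0077]
eef_rot: [0.139, 0.99, 0.0, 0.0]
contact_force: [-1.1, 0.7, 0.4]
opening: 0.599
finger_force: 0.4
```

Request:
step_arm(
  series=[
    [0.96,-0.27,0,0,0,0,0.4],
    [0,0,0,0,0,0,0.4],
  ],
)

```text
clock: 12.15
tool_pos: [0.5637, 0.1163, 0.0077]
eef_rot: [0.139, 0.99, 0.0, -0.001]
contact_force: [-3.3, 0.5, 1.4]
opening: 0.599
finger_force: 1.8
```

Request:
step_arm(
  series=[
    [0.96,-0.27,0,0,0,0,0.4],
    [0,0,0,0,0,0,0.4],
  ],
)

```text
clock: 12.35
tool_pos: [0.5637, 0.1163, 0.0077]
eef_rot: [0.139, 0.99, -0.0, -0.001]
contact_force: [-5.8, 0.3, 3.9]
opening: 0.602
finger_force: 3.0
```

Request:
step_arm(
  series=[
    [-3.8,1.1,0,0,0,0,0.4],
    [-9.6,2.7,0,0,0,0,0.4],
    [-14.4,4.1,0,0,0,0,0.4],
    [0,0,40,0,0,0,0.4],
    [-14.4,4.1,45,0,0,0,0.4],
    [-14.4,4.1,45,0,0,0,0.4],
    [-14.4,4.1,45,0,0,0,0.4],
    [-14.4,4.1,40,0,0,0,0.4],
    [-14.4,4.1,0,0,0,0,0.4],
    [0,0,0,0,0,0,0.4],
    [0,0,0,0,0,0,0.4],
  ],
)

```text
clock: 13.45
tool_pos: [0.4664, 0.1434, 0.2225]
eef_rot: [0.139, 0.99, -0.0, 0.0]
contact_force: [0.1, -0.1, 0.2]
opening: 0.6
finger_force: 0.0
```

```bash
python3 g.py
python3 - <<'E'
from jf import *
for n,bw,jw in(('scene',(293,182,370,228),(310,193,385,245)),('side',(270,182,342,226),(258,158,310,216))):
    snap(n)
    for nm,w,zr in(('blank',bw,(.013,.022)),('jig',jw,(.044,.056))):
        p,c=blank(n,w); h=cv2.cvtColor(c.astype(np.uint8)[None],cv2.COLOR_BGR2HSV)[0].astype(int)
        blue=(abs(h[:,0]-95)<12)&(h[:,1]>90)
        k=(p[:,2]>zr[0])&(p[:,2]<zr[1])&(blue if nm=='jig' else ~blue)
        q=p[k,:2]*1000-O; J=np.c_[q@ex,q@ey]
        if nm=='blank': J=J[(J[:,0]<-28)&(abs(J[:,1])<65)]
        print(nm,len(J),'y',J[:,1].min().round(1),J[:,1].max().round(1),'x',J[:,0].min().round(1),J[:,0].max().round(1))
        if nm=='blank': print('trail',[J[abs(J[:,1]-y)<6][:,0].min().round(1) for y in(-35,-20,0,20,35)])
cv2.imwrite('pics/p5.png',np.hstack([cv2.resize(np.load('last_'+n+'.npz')['im'][130:290,o:o+200],(400,320),interpolation=cv2.INTER_CUBIC) for n,o in(('scene',240),('side',210))]))
E
```

```text
tcp -190.3011634223643 0.30528310433540895 [ 0.14698986 -0.1017671   0.21716507]
-40 59.2 (np.float64(41.7), np.float64(59.2))
-30 40.2 (np.float64(40.0), np.float64(59.7))
-20 58.9 (np.float64(41.2), np.float64(59.3))
-10 40.7 (np.float64(41.0), np.float64(59.0))
0 19.6 (np.float64(40.6), np.float64(58.5))
10 41.4 (np.float64(41.6), np.float64(59.7))
20 41.8 (np.float64(41.2), np.float64(58.7))
30 41.4 (np.float64(41.7), np.float64(59.1))
40 41.2 (np.float64(41.9), np.float64(59.9))
scene zmax 0.0549
blank 353 y -50.6 50.4 x -79.0 -40.0
trail [np.float64(-76.2), np.float64(-77.1), np.float64(-79.0), np.float64(-75.5), np.float64(-77.1)]
scene zmax 0.0838
jig 745 y -86.3 79.7 x -18.9 24.9
side zmax 0.0526
blank 528 y -50.7 53.4 x -80.0 -28.0
trail [np.float64(-80.0), np.float64(-79.6), np.float64(-79.6), np.float64(-79.1), np.float64(-79.2)]
side zmax 0.0583
jig 548 y -79.8 86.7 x -21.2 18.3
```

View pics/p5.png

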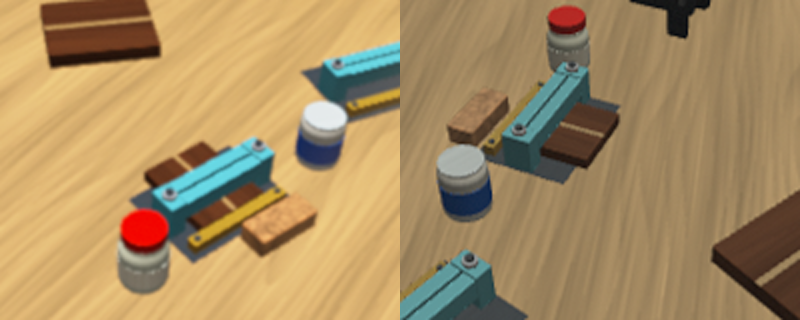

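The blank lies under the bridge, square against the brass stop (crop (240,215)). Its y offset is about 0 to 3 mm, and the bystanders have not moved.

```bash
python3 -c "
from plant import r
print(r.finish_job())"
```

```text
the job is handed in; nothing more can be done
None
```

I handed the job in with the walnut blank under the bridge, square against the brass stop by the last camera measurements. The jar, tin and cork block look unmoved and the arm is clear; the hand-in gave no verdict.

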